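Click the green head onto the map press

ROBOT

A 6-joint arm with a two-finger parallel gripper is mounted at the origin on the work surface. World frame = base frame: x ahead of the robot, y to its left, z up, the work surface at z = 0. Lengths are in mm, angles in degrees, forces in N, time in s.
With the tool pointing down it reaches from about 350 to 950 mm from the base axis. Payload 17.4 kg.
Tool frame: the origin (TCP) lies midway between the tips of the shut fingers; the grasp point (between the pads) lies 19 mm behind it (arm.grasp_offset is the distance from the TCP to the grasp point, in mm); z points along the fingers, y is the line along which they close (so a half turn about z gives the same grasp; the last joint's range is limited). The gripper opens to 93 mm and grips with 3 to 60 N. Pads are 15 mm wide; open, the fingers measure 128 mm over their backs; the gripper's body (75 mm by 188 mm) begins 65 mm behind the grasp point.
Start: joints at [69.569, 6.646, 82.598, -0, 90.757, -2.166], TCP at [211.571, 640.991, 218.646] pointing down, gripper open.
Joint ranges: [-162.19, 162.19], [-47.58, 125.68], [4.15, 143.07], [-65.23, 245.23], [0.69, 171.88], [-170.13, 170.13]. Speed limits (degrees/s): [108.29, 108.29, 127.2, 180, 180, 180].

INTERFACE

Orientations are given as [roll, pitch, yaw] about the fixed x, y, z axes, in that order (R = Rz(yaw) Ry(pitch) Rx(roll)).
In Python, from plant import arm gives the robot as it stands. The module is installed in compiled form; this text tells all that it offers.
- The arm moves only by the tool step_arm, never from a script. Its argument "increments" is a list of rows, each a list of 7 numbers: the shift along the world's x, y, z in m, then the turn, a rotation vector about the world's x, y, z in degrees, then the opening, from 0 (shut) to 1 (fully open). In form: [[dx, dy, dz, rx, ry, rz, hand], ...]. A call has 1 to 5 rows; each row is the pose to reach, as a shift and turn from the pose commanded when the call began; what a row does not reach only later rows make up. A row lasts 1/12 s, in which the tool goes at most 41.7 mm and 7.16 degrees, less where a joint would pass 70% of its speed; a pose out of reach is approached as far as the arm can. A call with a gripper value outside its range is refused whole. The fingers move at their own pace and stop on an object; the grip force is fixed at half the most. Time passes only in rows, so rows that repeat a pose let the fingers close. It gives the time, the measured TCP pose, the force, the opening and the grip force at its end, in the units of the state.
- arm.read_state(): the state, without advancing time (a new reading comes with each control period).
- arm.capture(name): name is "scene" or "top" or "wrist"; returns (picture, depth): 384x512x3 uint8, red, green, blue; 384x512 float32, mm along the optical axis (not along the pixel's ray), 0 where there is no reading.
- arm.camera_info(name): a dict with "fx", "fy", "cx", "cy" (pixels), "rvec" (rotation vector, rad) and "tvec" (3), from world to camera coordinates, as OpenCV has them; the wrist camera has in their place "tool_from_camera" (4x4, takes a point from camera to tool coordinates, whose origin is the TCP and whose axes are the flange's). Camera axes: x right, y down, z forward; pixel columns grow to the right and rows downward; lengths in mm; the calibration is good to about 2 mm. A picture is of the moment at which its call begins: read the wrist's pose just before it. camera_info takes no time and is no camera call.
- arm.job_done(): hands the job in; it is judged then, once.
The state is a dict: "time": time; "joints": joint angles; "joint_velocities": joint speeds; "joint_efforts": joint torques, N m; "tool_pos": TCP position; "ee_rot": TCP orientation; "wrist_force": force on the tool from outside, world axes, zero at the start; "torque": the same for the moment, N m; "gripper_width": finger opening in mm; "grip_force": force on a finger pad.
Only numpy, scipy, OpenCV 4.12 (cv2) and the standard library are available. Lean on these libraries where they do the work, as an engineer would, in place of code of your own. Each camera call takes 0.05 s, during which the arm holds its last target. There are 200 camera calls.

TASK

The small map press on the reading-room table needs its turning head back: pick up the green square head and push it, open end down, onto the square drive on top of the press until the spring balls click into the head and it sits fully home on the green collar. Place and push it on, do not drop it on; let go of it, and leave the orange head standing where it is.

Things in the scene. Friction and masses are not known exactly. Their poses are not given: they have to be found in the camera images.
- green_head_center (a point): Green square head, 46 x 46 mm, 78 mm tall, flat top with a bright plate, 0.2 kg, standing open end down. Point: its centre, 39 mm above its underside; z up, x and y normal to its sides. Square bore from below, parallel to its sides: mouth 38 mm narrowing over 12 mm to 24.6 mm, groove (dimple) all round at 16 to 26 mm, bore 58 mm deep. Fits in any of four quarter turns.
- drive (a point): Upright 22 mm square steel drive on the grey map press, above 44 mm tapering to a 6 mm tip at 56 mm; gives sideways 10 mm (0.4 N/mm) and 0.2 rad in yaw. Point: its foot, top of the green collar, 115 mm over the table, 10 mm over the press's bridge; z up, x, y normal to its sides. A head just set on it stops about 14 mm high on spring balls; 5 to 20 N clicks it home, centre 39 mm over this point.
- ball (a joint): Brass spring ball in the drive's +y side (its twin is in the -y side), 21 mm above the drive's foot, standing 3.5 mm proud. 0: fully out; it grows to about 0.002 to 0.003 m as the head's lip presses it in, and returns to near 0 when it snaps into the head's groove.
- orange_head_center (a point): Orange head, a bystander of the same outer size (46 x 46 x 78 mm), standing on the table on the other side of the press from the green one; it has no bore and does not fit. Point: its centre, 39 mm above its underside. It stays where it is.
There are look-alikes about, which are no part of the job. Of the things that look like the part that bears green_head_center, the largest one is meant.

How it is judged (in metres and radians):
At the end, for the whole second after the job is handed in: The green head sits on the drive, upright within 10 degrees and within 10 mm of its axis, its centre no more than 43 mm above the collar (39 mm is fully home), the spring ball out again (pressed in less than 1.5 mm), at rest and released; the orange head within 30 mm of where it stood (horizontal distance between green_head_center and drive below 0.01 m and z of green_head_center in the frame of drive below 0.043 m and angle between green_head_center's own z axis and vertical below 0.17 rad and value of joint ball below 0.0015 m and linear speed of green_head below 0.03 m/s and distance of orange_head_center from where it was at the start of the episode below 0.03 m); the robot touches nothing.
It fails at once if the green head is dropped or thrown onto the drive (over 0.6 m/s when within 44 mm of home) (horizontal distance between green_head_center and drive below 0.02 m and z of green_head_center in the frame of drive below 0.083 m and linear speed of green_head above 0.6 m/s).
It fails at once if the orange head is moved by more than 30 mm (distance of orange_head_center from where it was at the start of the episode above 0.03 m).
It also fails if it takes over 40 s, if anything falls off the work surface, if the arm or the gripper's body presses on something with over 40 N, if the wrist force passes 120 N, or if a joint passes its speed limit or range.

## Working session

There is one attempt and no reset: what is moved stays moved. The work goes in short steps, Python scripts to look and compute and a tool call to move; the robot and the scene stay as the last step left them, time stands still between calls to the robot, and variables do not carry over. Pictures are saved under pics/ and viewed, at most 10 in all, crops included, and the job is handed in when it is done.

Besides the shell and the picture viewer there is one more tool, called after "Request:" by a JSON object that holds its "api" and its "payload". step_arm: Moves the arm, as the interface text tells. Its arguments: {"type":"object","properties":{"increments":{"type":"array"}},"required":["increments"]}

```bash
mkdir -p pics; cat > h.py <<'E'
import numpy as np, cv2
from plant import arm
from scipy.spatial.transform import Rotation as R
def cam(name, st=None):
    c=arm.camera_info(name); K=np.array([[c["fx"],0,c["cx"]],[0,c["fy"],c["cy"]],[0,0,1]])
    if name=="wrist":
        T=np.eye(4); T[:3,:3]=R.from_euler('xyz',st["ee_rot"],degrees=True).as_matrix(); T[:3,3]=st["tool_pos"]
        M=T@np.array(c["tool_from_camera"]); return K,M[:3,:3],M[:3,3]
    Rm=R.from_rotvec(np.ravel(c["rvec"])).as_matrix(); return K,Rm.T,-Rm.T@np.ravel(c["tvec"])
def grab(name):
    st=arm.read_state(); im,d=arm.capture(name); return im,d,cam(name,st)
def cloud(d,C):
    K,Rw,t=C; v,u=np.indices(d.shape); p=np.stack([(u-K[0,2])/K[0,0]*d,(v-K[1,2])/K[1,1]*d,d],-1)
    return p@Rw.T+t
def onplane(uv,C,z):
    K,Rw,t=C; uv=np.atleast_2d(np.float64(uv)); r=np.c_[(uv-K[[0,1],2])/[K[0,0],K[1,1]],np.ones(len(uv))]@Rw.T
    return t+r*((z-t[2])/r[:,2])[:,None]
E
cat > a.py <<'E'
from h import *
ims=[]
print(arm.read_state())
for n in ["scene","top"]:
    im,d,C=grab(n); np.savez(f"{n}.npz",im=im,d=d); ims.append(im); print(n,C[2],C[1][:,2])
    P=cloud(d,C); hsv=cv2.cvtColor(im,cv2.COLOR_RGB2HSV)
    for nm,lo,hi in [("green",(38,70,40),(88,255,255)),("orange",(5,120,80),(20,255,255))]:
        m=cv2.inRange(hsv,lo,hi); k,l,s,c=cv2.connectedComponentsWithStats(m)
        for i in range(1,k):
            if s[i,4]>25:
                q=P[(l==i)&(d>0)]; print(nm,s[i],np.round(c[i]),np.round(np.percentile(q,[5,50,95],axis=0)).tolist() if len(q) else "")
cv2.imwrite("pics/scene.png",ims[0][...,::-1]); cv2.imwrite("pics/top.png",ims[1][...,::-1])
E
python3 a.py
```

```text
{'time': 0.0, 'joints': array([ 6.95687134e+01,  6.67349756e+00,  8.26356068e+01, -1.11967685e-03,
        9.07568799e+01, -2.16376780e+00]), 'joint_velocities': array([-0.02558651,  0.0742822 ,  0.02975675,  0.03817474, -0.02956956,
       -0.04012075]), 'joint_efforts': array([-1.89176226e-04, -7.21312022e+01, -6.22599864e+01,  7.78867048e-02,
        2.41616933e-02, -1.85328054e-04]), 'tool_pos': array([211.50060202, 640.79028942, 217.91407247]), 'ee_rot': array([-1.79934021e+02, -1.37249457e-03,  1.61732466e+02]), 'wrist_force': array([-0.23817731,  0.47609562,  0.02995485]), 'torque': array([-0.04819883, -0.00026987, -0.01027136]), 'grip_force': 0.0, 'gripper_width': 92.92224503911791}
scene [1114.11246017  833.33908307  832.25084444] [-0.46202208 -0.6700113  -0.58105117]
green [423   0   8   7  27] [427.   3.] [[78.0, 86.0, 552.0], [89.0, 90.0, 561.0], [97.0, 94.0, 567.0]]
green [438   0  11   6  35] [444.   2.] [[97.0, 131.0, 570.0], [103.0, 150.0, 575.0], [107.0, 160.0, 580.0]]
green [ 451    0   61   54 1943] [488.  18.] [[120.0, 201.0, 544.0], [146.0, 297.0, 575.0], [178.0,
[... 2059 characters left out ...]
[557.0, 16.0, 115.0], [595.0, 39.0, 139.0]]
green [115 184  19  18 202] [124. 193.] [[527.0, 316.0, 66.0], [547.0, 335.0, 77.0], [572.0, 360.0, 81.0]]
green [139 210  19  17 118] [148. 218.] [[463.0, 256.0, 28.0], [482.0, 272.0, 59.0], [501.0, 294.0, 62.0]]
green [208 348  86  36 688] [251. 362.] [[59.0, -112.0, 7.0], [105.0, -20.0, 11.0], [131.0, 82.0, 14.0]]
orange [     0     13    512    371 147755] [278. 194.] [[121.0, -744.0, -752.0], [537.0, -118.0, -0.0], [1539.0, 692.0, 4.0]]
orange [ 40 322   8  12  63] [ 43. 327.] [[169.0, 553.0, -3.0], [185.0, 562.0, -1.0], [193.0, 569.0, 2.0]]
orange [  0 365  76  19 869] [ 34. 377.] [[38.0, 492.0, -4.0], [52.0, 576.0, -1.0], [75.0, 653.0, 3.0]]
```

```bash
python3 - <<'E'
import cv2
a=cv2.imread("pics/scene.png")[130:370,180:430]; b=cv2.imread("pics/top.png")[130:250,90:300]
a=cv2.resize(a,None,fx=2,fy=2,interpolation=cv2.INTER_CUBIC)[:460]
cv2.imwrite("pics/c1.png",a); cv2.imwrite("pics/c2.png",cv2.resize(b,None,fx=3.8,fy=3.8,interpolation=cv2.INTER_CUBIC))
E
```

```text
(no output)
```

View pics/scene.png

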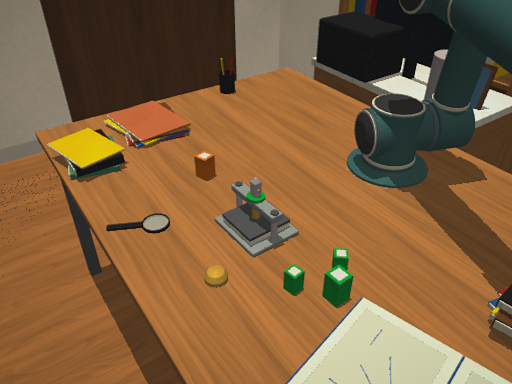

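View pics/c2.png

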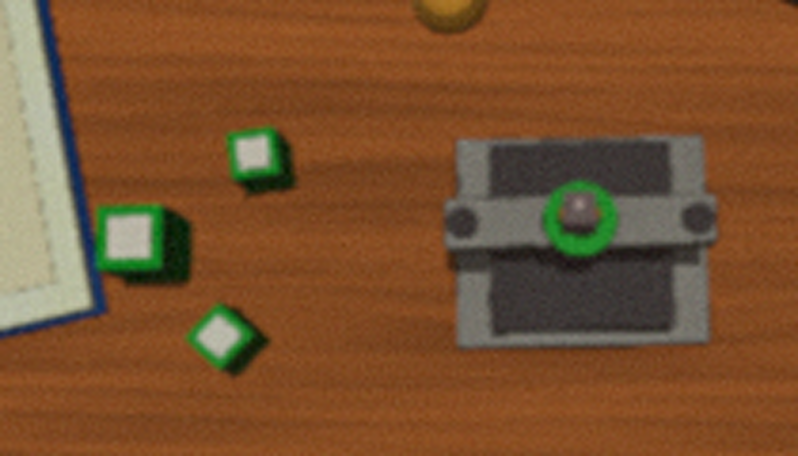

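The scene picture shows the press with its green collar at about (256,196) and the orange head at (205,165). There are three green heads: (338,285), (293,279) and (341,258). In the top crop the one at top-image pixel (124,193) is clearly the largest, and its top at z≈78 mm matches the 78 mm height. The other two are only about 60 mm tall, so (124,193) is the one meant.

```bash
cat > b.py <<'E'
from h import *
z=np.load("top.npz"); im,d=z["im"],z["d"]; C=cam("top"); P=cloud(d,C)
# head top: above 70
m=((P[...,2]>71)&(P[...,2]<90)).astype(np.uint8); m[:, :100]=0; m[:,140:]=0; m[:175]=0;m[215:]=0
ct=max(cv2.findContours(m,0,1)[0],key=cv2.contourArea)[:,0]
w=onplane(ct,C,78)[:,:2]; print("head",cv2.minAreaRect(w.astype(np.float32)),m.sum())
hsv=cv2.cvtColor(im,cv2.COLOR_RGB2HSV)
wh=((hsv[...,1]<60)&(hsv[...,2]>130)).astype(np.uint8)&m
ct=max(cv2.findContours(wh,0,1)[0],key=cv2.contourArea)[:,0]
print("plate",cv2.minAreaRect(onplane(ct,C,78)[:,:2].astype(np.float32)))
g=cv2.inRange(hsv,(38,70,40),(88,255,255)); g[:170]=0;g[205:]=0;g[:,:228]=0;g[:,258:]=0
ct=cv2.convexHull(np.argwhere(g)[:,::-1].astype(np.int32))[:,0]
print("collar",cv2.minEnclosingCircle(onplane(ct,C,115)[:,:2].astype(np.float32)))
# press base / bridge
bm=((P[...,2]>90)&(P[...,2]<130)&(np.abs(P[...,0]-560)<90)&(np.abs(P[...,1]-20)<110)).astype(np.uint8)
ct=max(cv2.findContours(bm,0,1)[0],key=cv2.contourArea)[:,0]
print("bridge",cv2.minAreaRect(onplane(ct,C,105)[:,:2].astype(np.float32)))
t=P[(P[...,2]>150)&(P[...,2]<180)&(np.abs(P[...,0]-560)<60)&(np.abs(P[...,1]-20)<60)]; print("tip",len(t),t.mean(0) if len(t) else 0, t[:,2].max() if len(t) else 0)
o=P[(P[...,2]>70)&(P[...,2]<85)&(P[...,1]<-50)&(P[...,1]>-400)]; print("orange",len(o),o.mean(0))
print(arm.camera_info("wrist"))
E
python3 b.py
```

```text
head ((548.9257202148438, 338.2539978027344), (47.32138442993164, 45.82686996459961), 3.4403464794158936) 311
plate ((549.7457275390625, 338.45660400390625), (27.311708450317383, 30.28824234008789), 0.8255767226219177)
collar ((561.5325927734375, 16.812713623046875), 27.569177627563477)
bridge ((562.3010864257812, 19.40924072265625), (50.8489990234375, 187.85462951660156), 0.8389535546302795)
tip 85 [559.5089536   17.24863625 163.67267101] 173.15469181937328
orange 300 [ 547.01156575 -298.04756893   78.05584285]
{'fx': 302.4483269479201, 'fy': 302.4483269479201, 'cx': 252.83457553959641, 'cy': 192.02695659376536, 'tool_from_camera': array([[ 9.08019158e-04, -9.70319262e-01, -2.41825774e-01,
         6.66277899e+01],
       [ 9.99998388e-01,  5.06516551e-04,  1.72245879e-03,
         3.90045921e-02],
       [-1.54884618e-03, -2.41826948e-01,  9.70318158e-01,
        -1.65608573e+02],
       [ 0.00000000e+00,  0.00000000e+00,  0.00000000e+00,
         1.00000000e+00]])}
```

Request:
{"api": "step_arm", "payload": {"increments": [[0.03,-0.027,0,0,0,4,1],[0.06,-0.054,0,0,0,8,1],[0.09,-0.081,0,0,0,12,1],[0.12,-0.108,0,0,0,16,1],[0.15,-0.135,0,0,0,18.3,1]]}}

```text
time: 0.52
tool_pos: [362.5, 504.5, 218.4]
ee_rot: [-180.0, -0.0, -179.7]
wrist_force: [0.8, -0.2, -0.3]
gripper_width: 93.1
grip_force: 0.0
```

Request:
{"api": "step_arm", "payload": {"increments": [[0.03,-0.027,0,0,0,0,1],[0.06,-0.054,0,0,0,0,1],[0.09,-0.081,0,0,0,0,1],[0.12,-0.108,0,0,0,0,1],[0.15,-0.135,0,0,0,0,1]]}}

```text
time: 0.93
tool_pos: [512.7, 369.3, 218.5]
ee_rot: [-180.0, -0.0, -180.0]
wrist_force: [0.5, 0.5, -0.3]
gripper_width: 92.8
grip_force: 0.0
```

Request:
{"api": "step_arm", "payload": {"increments": [[0.02,-0.018,0,0,0,0,1],[0.038,-0.033,0,0,0,0,1],[0.038,-0.033,0,0,0,0,1],[0.038,-0.033,0,0,0,0,1]]}}

```text
time: 1.27
tool_pos: [550.1, 337.2, 218.1]
ee_rot: [-180.0, -0.0, 179.9]
wrist_force: [0.5, -0.7, 0.2]
gripper_width: 93.0
grip_force: 0.0
```

```bash
cat > c.py <<'E'
from h import *
import sys
s=arm.read_state(); print(s["time"],s["tool_pos"],s["ee_rot"])
im,d,C=grab("wrist"); np.savez("w.npz",im=im,d=d); cv2.imwrite("pics/w1.png",im[...,::-1])
P=cloud(d,C); m=((P[...,2]>68)&(P[...,2]<90)&(np.hypot(P[...,0]-549,P[...,1]-338)<45)).astype(np.uint8)
ct=max(cv2.findContours(m,0,1)[0],key=cv2.contourArea)[:,0]
print(np.median(P[m>0],0), ct.min(0),ct.max(0)); print("head",cv2.minAreaRect(onplane(ct,C,78)[:,:2].astype(np.float32)))
hsv=cv2.cvtColor(im,cv2.COLOR_RGB2HSV); wh=((hsv[...,1]<60)&(hsv[...,2]>130)).astype(np.uint8)&m
ct=max(cv2.findContours(wh,0,1)[0],key=cv2.contourArea)[:,0]
print("plate",cv2.minAreaRect(onplane(ct,C,78)[:,:2].astype(np.float32)))
q=P[(P[...,1]>390)&(d>0)]; print("book z",np.percentile(q[:,2],[50,95,99]) if len(q) else 0)
E
python3 c.py
```

```text
1.2667 [550.05785151 337.19632737 218.06984953] [-1.79977526e+02 -4.85519621e-02  1.79923812e+02]
[547.93843813 339.90574046  77.91616757] [231 158] [277 204]
head ((548.4891357421875, 339.4967041015625), (47.32622146606445, 45.922550201416016), 2.991532802581787)
plate ((548.6493530273438, 339.943115234375), (29.318578720092773, 29.35611915588379), 3.1807732582092285)
book z [ 13.29803174 243.35488275 325.80225863]
```

View pics/w1.png

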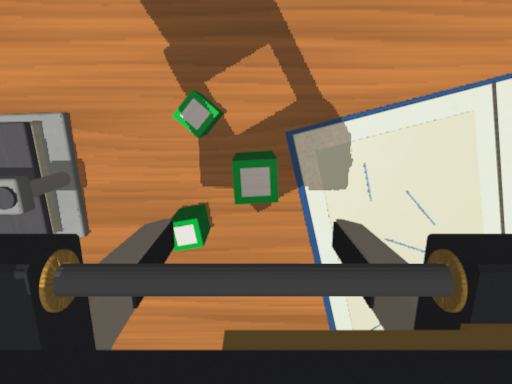

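The wrist view shows the large head at (255,180), with its neighbours at (198,112) and (187,235) clear of the finger paths. The top and wrist measurements agree to about 1.5 mm: the head is at (548.5, 339.6), yaw about 3°, top at z 78. I'm going down to grip it.

Request:
{"api": "step_arm", "payload": {"increments": [[-0.0015,0.0023,-0.03,0,0,3,1],[-0.0015,0.0023,-0.068,0,0,3,1],[-0.0015,0.0023,-0.106,0,0,3,1],[-0.0015,0.0023,-0.14,0,0,3,1],[-0.0015,0.0023,-0.165,0,0,3,1]]}}

```text
time: 1.73
tool_pos: [546.0, 340.8, 50.4]
ee_rot: [-179.9, -0.1, -176.9]
wrist_force: [0.0, 0.4, -1.6]
gripper_width: 92.7
grip_force: 0.0
```

Request:
{"api": "step_arm", "payload": {"increments": [[0,0,-0.012,0,0,0,1],[0,0,-0.022,0,0,0,1],[0,0,-0.022,0,0,0,1],[0,0,-0.022,0,0,0,0],[0,0,-0.022,0,0,0,0]]}}

```text
time: 2.15
tool_pos: [548.8, 340.9, 33.6]
ee_rot: [179.9, 0.1, -177.0]
wrist_force: [-0.5, -0.1, 1.4]
gripper_width: 83.9
grip_force: 0.0
```

Request:
{"api": "step_arm", "payload": {"increments": [[0,0,0,0,0,0,0],[0,0,0,0,0,0,0],[0,0,0,0,0,0,0],[0,0,0,0,0,0,0]]}}

```text
time: 2.48
tool_pos: [548.2, 340.3, 32.1]
ee_rot: [180.0, 0.0, -177.0]
wrist_force: [0.3, -0.5, -0.2]
gripper_width: 57.5
grip_force: 0.0
```

Request:
{"api": "step_arm", "payload": {"increments": [[0,0,0,0,0,0,0],[0,0,0,0,0,0,0],[0,0,0,0,0,0,0],[0,0,0,0,0,0,0]]}}

```text
time: 2.82
tool_pos: [548.1, 340.2, 31.7]
ee_rot: [-180.0, 0.0, -177.0]
wrist_force: [-0.6, -0.6, 2.4]
gripper_width: 45.8
grip_force: 30.0
```

Request:
{"api": "step_arm", "payload": {"increments": [[0,0,0.01,0,0,0,0],[0,0,0.04,0,0,0,0],[0,0,0.08,0,0,0,0],[0,0,0.12,0,0,0,0],[0,0,0.16,0,0,0,0]]}}

```text
time: 3.23
tool_pos: [547.6, 340.1, 193.9]
ee_rot: [-180.0, -0.0, -177.0]
wrist_force: [0.5, 0.7, -2.6]
gripper_width: 45.9
grip_force: 30.0
```

Gripped: the width is 45.8 mm and the grip force 30 N. I'm carrying it toward the press and stopping short to look at the drive.

Request:
{"api": "step_arm", "payload": {"increments": [[0,-0.015,0.03,0,0,-1,0],[0.002,-0.045,0.05,0,0,-2,0],[0.004,-0.083,0.056,0,0,-2,0],[0.006,-0.121,0.056,0,0,-2,0],[0.007,-0.159,0.056,0,0,-2,0]]}}

```text
time: 3.65
tool_pos: [554.8, 179.9, 248.9]
ee_rot: [180.0, 0.1, -178.9]
wrist_force: [1.3, -0.5, -2.8]
gripper_width: 45.9
grip_force: 30.0
```

Request:
{"api": "step_arm", "payload": {"increments": [[0,-0.03,0,0,0,0,0],[0,-0.05,0,0,0,0,0],[0,-0.05,0,0,0,0,0],[0,-0.05,0,0,0,0,0]]}}

```text
time: 3.98
tool_pos: [555.0, 130.5, 248.2]
ee_rot: [180.0, 0.0, -179.1]
wrist_force: [0.4, 0.3, -1.7]
gripper_width: 46.2
grip_force: 30.0
```

```bash
cat > e.py <<'E'
from h import *
s=arm.read_state(); print(s["time"],s["tool_pos"],s["ee_rot"])
im,d,C=grab("wrist"); cv2.imwrite("pics/w2.png",im[...,::-1]); P=cloud(d,C)
near=np.hypot(P[...,0]-561,P[...,1]-17)<45
hsv=cv2.cvtColor(im,cv2.COLOR_RGB2HSV); g=(cv2.inRange(hsv,(38,70,40),(88,255,255))>0)&near&(P[...,2]>108)&(P[...,2]<122)
ct=cv2.convexHull(np.argwhere(g)[:,::-1].astype(np.int32))[:,0]; print("collar px",g.sum(),ct.mean(0),np.median(P[g],0))
print(cv2.minEnclosingCircle(onplane(ct,C,115)[:,:2].astype(np.float32)))
for a,b in [(125,157),(164,180)]:
    q=P[near&(P[...,2]>a)&(P[...,2]<b)]
    if len(q): print(a,len(q),q.mean(0),q.min(0),q.max(0))
q=P[near&(P[...,2]>128)&(P[...,2]<155)]
print("yaw",cv2.minAreaRect(q[:,:2].astype(np.float32)))
E
python3 e.py
```

```text
3.9833 [554.96606106 130.47740212 248.20848495] [ 1.79985512e+02  2.00577405e-02 -1.79065030e+02]
collar px 1081 [147.36 185.76] [550.63708286  29.15436742 114.56497097]
((560.2532958984375, 20.007230758666992), 26.194805145263672)
125 472 [556.55089016  25.43889324 142.1180181 ] [549.48944921   7.40603306 125.03598885] [571.61440412  32.87205098 156.8902144 ]
164 293 [559.79849128  20.1997687  167.49329724] [552.69589247  11.10022236 164.00065081] [568.63116337  27.30165487 172.66691303]
yaw ((555.3748779296875, 24.084617614746094), (30.90311622619629, 15.895341873168945), 46.49566650390625)
```

View pics/w2.png

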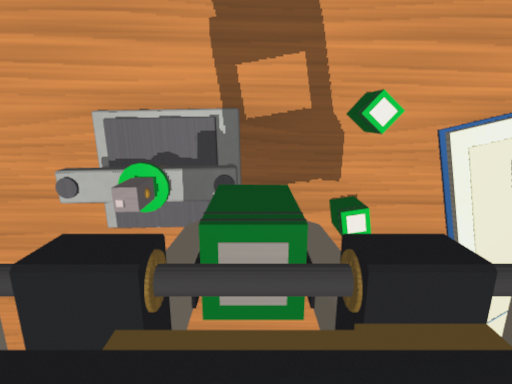

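The wrist view shows the collar centre at pixel (145,187), which casts to (560.3, 20.0, 115). The drive tip gives (559.8, 20.2), which agrees with the top view to within 3 mm. The head hangs upright in the grip and its yaw is aligned with the press.

Request:
{"api": "step_arm", "payload": {"increments": [[0.001,-0.02,0,0,0,0,0],[0.003,-0.058,0,0,0,0,0],[0.005,-0.09,0,0,0,0,0],[0.005,-0.1105,0,0,0,0,0],[0.005,-0.1105,0,0,0,0,0]]}}

```text
time: 4.45
tool_pos: [560.2, 18.8, 247.7]
ee_rot: [-180.0, -0.0, -179.0]
wrist_force: [0.3, -0.5, -2.2]
gripper_width: 46.1
grip_force: 30.0
```

Request:
{"api": "step_arm", "payload": {"increments": [[0,0,-0.01,0,0,0,0],[0,0,-0.025,0,0,0,0],[0,0,-0.04,0,0,0,0],[0,0,-0.05,0,0,0,0],[0,0,-0.055,0,0,0,0]]}}

```text
time: 4.87
tool_pos: [559.3, 21.7, 189.7]
ee_rot: [180.0, -0.2, -178.9]
wrist_force: [0.4, 0.3, -2.6]
gripper_width: 45.5
grip_force: 30.0
```

Request:
{"api": "step_arm", "payload": {"increments": [[0,0,-0.006,0,0,0,0],[0,0,-0.012,0,0,0,0],[0,0,-0.018,0,0,0,0],[0,0,-0.024,0,0,0,0],[0,0,-0.026,0,0,0,0]]}}

```text
time: 5.28
tool_pos: [559.9, 20.8, 165.7]
ee_rot: [-180.0, -0.0, -179.0]
wrist_force: [0.2, -0.5, -2.8]
gripper_width: 45.9
grip_force: 30.0
```

Request:
{"api": "step_arm", "payload": {"increments": [[0,0,-0.002,0,0,0,0],[0,0,-0.004,0,0,0,0],[0,0,-0.005,0,0,0,0],[0,0,-0.005,0,0,0,0]]}}

```text
time: 5.62
tool_pos: [560.1, 20.7, 161.7]
ee_rot: [-180.0, 0.0, -179.0]
wrist_force: [0.9, 0.2, -1.7]
gripper_width: 45.7
grip_force: 30.0
```

Request:
{"api": "step_arm", "payload": {"increments": [[0,0,-0.0015,0,0,0,0],[0,0,-0.003,0,0,0,0],[0,0,-0.0045,0,0,0,0],[0,0,-0.006,0,0,0,0]]}}

```text
time: 5.95
tool_pos: [560.3, 20.8, 156.1]
ee_rot: [-180.0, 0.1, -179.0]
wrist_force: [-0.0, -1.6, 2.7]
gripper_width: 45.6
grip_force: 30.0
```

Request:
{"api": "step_arm", "payload": {"increments": [[0,0,-0.0015,0,0,0,0],[0,0,-0.003,0,0,0,0],[0,0,-0.0045,0,0,0,0],[0,0,-0.006,0,0,0,0]]}}

```text
time: 6.28
tool_pos: [559.9, 20.8, 149.1]
ee_rot: [180.0, -0.0, -179.0]
wrist_force: [0.0, -0.2, -1.8]
gripper_width: 45.8
grip_force: 30.0
```

Request:
{"api": "step_arm", "payload": {"increments": [[0,0,-0.001,0,0,0,0],[0,0,-0.002,0,0,0,0],[0,0,-0.002,0,0,0,0]]}}

```text
time: 6.53
tool_pos: [559.8, 20.8, 147.1]
ee_rot: [180.0, -0.1, -179.0]
wrist_force: [-0.2, -0.3, -3.6]
gripper_width: 45.9
grip_force: 30.0
```

Request:
{"api": "step_arm", "payload": {"increments": [[0,0,-0.0005,0,0,0,0],[0,0,-0.001,0,0,0,0],[0,0,-0.001,0,0,0,0]]}}

```text
time: 6.78
tool_pos: [560.1, 20.8, 146.7]
ee_rot: [-180.0, 0.0, -179.0]
wrist_force: [-0.4, -0.4, -2.1]
gripper_width: 46.0
grip_force: 30.0
```

Request:
{"api": "step_arm", "payload": {"increments": [[0,0,-0.0005,0,0,0,0],[0,0,-0.001,0,0,0,0],[0,0,-0.001,0,0,0,0]]}}

```text
time: 7.03
tool_pos: [560.6, 20.8, 146.6]
ee_rot: [-180.0, 0.1, -179.0]
wrist_force: [-0.3, 0.1, 4.8]
gripper_width: 45.9
grip_force: 30.0
```

Request:
{"api": "step_arm", "payload": {"increments": [[0,0,-0.0005,0,0,0,0],[0,0,-0.001,0,0,0,0],[0,0,-0.001,0,0,0,0]]}}

```text
time: 7.28
tool_pos: [560.9, 20.8, 146.5]
ee_rot: [-180.0, 0.2, -179.0]
wrist_force: [-0.7, -0.6, 11.3]
gripper_width: 45.9
grip_force: 30.0
```

```bash
cat > f.py <<'E'
from h import *
s=arm.read_state(); print(s["time"],s["tool_pos"],s["wrist_force"])
im,d,C=grab("wrist"); P=cloud(d,C)
m=(P[...,2]>170)&(P[...,2]<225)&(np.hypot(P[...,0]-560,P[...,1]-20)<22)&(d>0)
hsv=cv2.cvtColor(im,cv2.COLOR_RGB2HSV); w=m&(hsv[...,1]<60)&(hsv[...,2]>110); print("plate z wrist",w.sum(),np.median(P[w],0) if w.any() else 0)
im,d,C=grab("scene"); P=cloud(d,C); cv2.imwrite("pics/s2.png",cv2.resize(im[120:270,190:340],None,fx=3.6,fy=3.6,interpolation=cv2.INTER_CUBIC)[...,::-1])
E
python3 f.py
```

```text
7.2833 [560.94238657  20.78552078 146.49172531] [-0.71535907 -0.55606505 11.31862499]
plate z wrist 2002 [552.62503866  20.98189642 192.86006128]
```

View pics/s2.png

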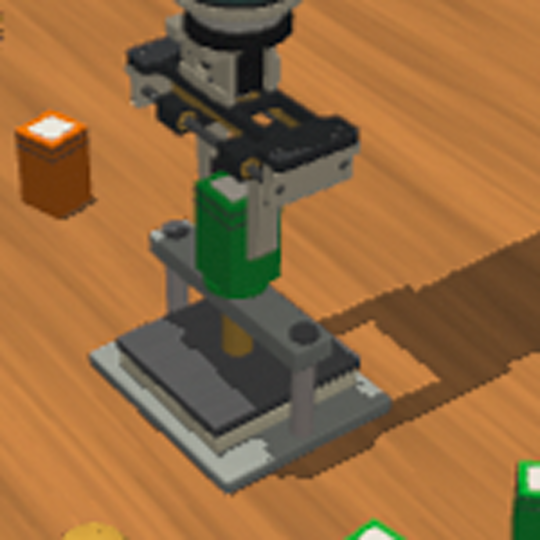

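The head is hard against the collar: the force rises with no further travel at TCP 146.5 mm (146.7 predicted), and its top is at z 192.9 (193 is home). In the crop it stands on the collar at (238,290) and the orange head at (53,165) is untouched. I'll unload, open and back off.

Request:
{"api": "step_arm", "payload": {"increments": [[0,0,0.001,0,0,0,0],[0,0,0.0015,0,0,0,1],[0,0,0.0015,0,0,0,1],[0,0,0.0015,0,0,0,1],[0,0,0.0015,0,0,0,1]]}}

```text
time: 7.8
tool_pos: [560.0, 20.8, 145.9]
ee_rot: [180.0, -0.0, -179.0]
wrist_force: [0.1, 0.7, -0.5]
gripper_width: 67.8
grip_force: 0.0
```

Request:
{"api": "step_arm", "payload": {"increments": [[0,0,0,0,0,0,1],[0,0,0,0,0,0,1],[0,0,0,0,0,0,1],[0,0,0,0,0,0,1],[0,0,0,0,0,0,1]]}}

```text
time: 8.22
tool_pos: [560.1, 20.8, 146.1]
ee_rot: [-180.0, 0.0, -179.0]
wrist_force: [0.3, 0.3, 0.3]
gripper_width: 92.5
grip_force: 0.0
```

Request:
{"api": "step_arm", "payload": {"increments": [[0,0,0.01,0,0,0,1],[0,0,0.03,0,0,0,1],[0,0,0.06,0,0,0,1],[0,0,0.09,0,0,0,1],[0,0,0.12,0,0,0,1]]}}

```text
time: 8.63
tool_pos: [559.8, 20.8, 268.4]
ee_rot: [-180.0, 0.0, -179.0]
wrist_force: [1.7, -0.2, 0.8]
gripper_width: 93.2
grip_force: 0.0
```

Request:
{"api": "step_arm", "payload": {"increments": [[0,0,0.02,0,0,0,1],[0,0,0.03,0,0,0,1],[0,0,0.03,0,0,0,1],[0,0,0.03,0,0,0,1]]}}

```text
time: 8.97
tool_pos: [560.0, 20.8, 295.6]
ee_rot: [-180.0, -0.0, -179.0]
wrist_force: [0.3, 0.4, -0.5]
gripper_width: 93.0
grip_force: 0.0
```

```bash
cat > g.py <<'E'
from h import *
s=arm.read_state(); print(s["time"],s["tool_pos"],s["wrist_force"],s["gripper_width"])
im,d,C=grab("wrist"); P=cloud(d,C)
m=((P[...,2]>180)&(P[...,2]<215)&(np.hypot(P[...,0]-560,P[...,1]-20)<40)&(d>0)).astype(np.uint8)
ct=max(cv2.findContours(m,0,1)[0],key=cv2.contourArea)[:,0]
print(np.median(P[m>0],0),np.percentile(P[m>0][:,2],[5,95]),cv2.minAreaRect(onplane(ct,C,193)[:,:2].astype(np.float32)))
im,d,C=grab("scene"); cv2.imwrite("pics/s3.png",cv2.resize(im[120:270,190:340],None,fx=3.6,fy=3.6,interpolation=cv2.INTER_CUBIC)[...,::-1])
E
python3 g.py
```

```text
8.9667 [560.02949556  20.79073883 295.63628919] [ 0.3015899   0.35996301 -0.50612249] 92.99824774272456
[559.16103973  19.74225824 192.84961755] [191.29402118 194.01834646] ((559.9329223632812, 19.74663543701172), (47.0527458190918, 45.935447692871094), 1.075475811958313)
```

View pics/s3.png

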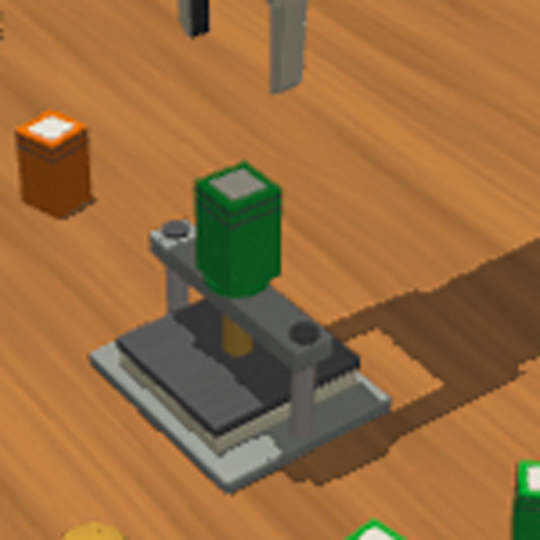

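The head stands free and upright on the collar at crop pixel (238,230). Its top is at z 192.8, level, and centred at (559.9, 19.7). The orange head at (53,165) hasn't moved, so I'm handing the job in.

```bash
python3 -c "
from plant import arm
print(arm.job_done())"
```

```text
the job is handed in; nothing more can be done
None
```

I handed the job in with the green head seated on the collar: its top measured z 192.8 mm (193 is fully home), level and on the drive's axis, with the gripper clear and the orange head unmoved; I couldn't read the spring ball directly, and hand-in returned no verdict.

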